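Fit the stem thermometer in the heating block's inclined pocket and start it

ROBOT

A 6-joint arm with a two-finger parallel gripper is mounted at the origin on the work surface; the furniture and walls round the work are solid. World frame = base frame: x ahead of the robot, y to its left, z up, the work surface at z = 0. Lengths are in m, angles in rad, forces in N, time in s.
With the tool pointing down it reaches from about 0.35 to 0.775 m from the base axis. Payload 7.3 kg.
Tool frame: the origin (TCP) lies between the finger pads; the fingertips stand 14 mm ahead of it and the grasp point (between the pads) lies 5 mm behind it; z points along the fingers, y is the direction in which the jaws open and shut (so a half turn about z gives the same grasp; the last joint's range is limited). The gripper opens to 92 mm and grips with 3 to 60 N. Pads are 19 mm wide; open, the fingers measure 130 mm over their backs; the gripper's body (75 mm by 190 mm) begins 47 mm behind the grasp point.
Start: joints at [-1.422, 0.342, 1.524, -0, 1.275, -0.146], TCP at [0.153, -0.502, 0.241] pointing down, gripper open.
Joint ranges: [-2.53, 2.53], [-0.77, 2.02], [0.04, 2.7], [-1, 4.14], [0.28, 2.66], [-3.11, 3.11]. Speed limits (rad/s): [2.57, 2.57, 3.14, 3.14, 3.14, 3.14].

INTERFACE

Orientations are given as [roll, pitch, yaw] about the fixed x, y, z axes, in that order (R = Rz(yaw) Ry(pitch) Rx(roll)).
In Python, from cell import robot gives the robot as it stands.
- The arm moves only by the shell command python3 -m creep 'ROWS' [FORCE]. ROWS is JSON, a list that holds one entry, the list of rows, each a list of 7 numbers: the shift along the tool's x, y, z in cm, then the turn, a rotation vector about the tool's x, y, z in degrees, then the gripper command: -1 is shut, 1 is fully open, values between are in proportion. In form: [[[tx, ty, tz, wx, wy, wz, gripper], ...]]. A call has 1 to 8 rows; each row is the pose to reach, as a shift and turn from the pose measured when the call began, along the tool's axes at that moment; what a row does not reach only later rows make up. A row lasts 1/10 s, in which the tool goes at most 50 mm and 8.59 degrees, less where a joint would pass 70% of its speed; a pose out of reach is approached as far as the arm can. A call with a gripper value outside its range is refused whole. The fingers move at their own pace and stop on an object; FORCE is the grip in N (left out, the last holds). Time passes only in rows, so rows that repeat a pose let the fingers close. It gives the time, the measured TCP pose, the force and the opening at its end, in the units of the state.
- robot.observe(): the state, without advancing time (a new reading comes with each control period).
- robot.read_camera(name): name is "scene" or "top" or "wrist"; returns the picture (400x640x3 uint8, red, green, blue); there is no depth.
- robot.camera_params(name): a dict with "camera_matrix" (3x3 intrinsics, pixels), "R" (3x3) and "t" (3): a world point X has camera coordinates R X + t. Camera axes: x right, y down, z forward; pixel columns grow to the right and rows downward; lengths in m; the calibration is good to about 2 mm. A picture is of the moment at which its call begins: read the wrist's pose just before it. camera_params takes no time and is no camera call; for the wrist camera it gives the pose at the moment of the call.
- robot.hand_in(): hands the job in, once; it reports no verdict.
Trained networks look in the newest picture that a camera, given by its name, has taken for a name from the list of things; names that differ only in an ending like _2 or _b are one class to them, and where a whole thing is asked for, a point or a joint stands for the part that bears it (a point fixed in the world has none). Each returns a list of dicts, best first, with "score" (0 to 1); they miss things now and then, are a little off and sometimes report something else, mostly with a low value. They report only what shows in the picture. A call takes as long as a camera call.
- robot.look_for(camera, label): "centre" ([x, y, z] in m, in the coordinates of the camera as it stood for that picture, good to about 4 mm: the middle of the surface that is visible of it).
- robot.masks_of(camera, label): "mask" (400x640 bool, what is visible of it).
The state is a dict: "time": time; "qpos": joint angles; "qvel": joint speeds; "joint_efforts": joint torques, N m; "tool_pos": TCP position; "tool_rot": TCP orientation; "contact_force": force on the tool from outside, world axes, zero at the start; "torque": the same for the moment, N m; "opening": finger opening in m.
Only numpy, scipy, OpenCV 4.12 (cv2) and the standard library are available. Lean on these libraries where they do the work, as an engineer would, in place of code of your own. Each camera call takes 0.05 s, during which the arm holds its last target.

TASK

Take the blue stem thermometer out of the rack and put its stem into the slanting probe pocket in the chamfered side of the aluminium heating block, fully home, so that its steel collar sits on the rim of the pocket. Then hold the white start button on the top of its head right down for about a second, and leave it seated there. Leave the red and yellow thermometers in the rack and the vials in the block as they are.

Things in the scene. Friction and masses are not known exactly. Their poses are not given: they have to be found in the camera images.
- blue_thermometer: Cordless stem thermometer, blue head, about 50 g, upright in one of the rack's three places. Own z: its axis, stem to head; origin on the axis at the underside of the steel collar. Along z: stem, 6 mm in diameter, round end, -36 to 0 mm; collar, 22 mm in diameter, 0 to 5; smooth round head, 25 mm in diameter, 5 to 48, to be gripped at any turn; start button above. Any turn about its axis will do
- blue_thermometer_tip (a point): tip of the blue thermometer's stem, on its axis 36 mm below its origin
- button_top (a point): middle of the top face of the white start button on the blue thermometer's head, on the axis 53 mm above the thermometer's origin (fixed to the head: does not move with the button); the button is 15 mm in diameter and stands 5 mm out of the head
- start_button (a joint): travel of the white start button into the head along the axis: 0 at rest, 0.003 m right down; a spring brings it back; about 1 N starts it, 3.5 N pushes it right down
- probe_pocket: Slanting pocket: steel sleeve in a 36 x 44 mm flange on the chamfered side of the heating block, fixed. Origin: centre of its mouth, 144 mm above the bench; own z points out of the mouth along the bore, up and away from the block, 35 degrees from vertical; y level. Countersink 17 mm wide, narrowing in 6 mm to the bore, 8.6 mm in diameter, 40 mm deep from the mouth; flat rim 24 mm in diameter
- pocket_home (a point): point on the bore's axis, 36 mm inside the mouth, where the stem's tip lies when the collar sits on the rim. Nothing near the mouth stands above the plane of its rim but the vials' caps, at least 40 mm behind it
- stirrer: Cream hot-plate stirrer, 160 mm square, 104 mm high, fixed; knobs at its front (own -x, roughly towards the robot). Origin under its middle. On its round plate stands the aluminium heating block, 118 x 130 x 46 mm (top 150 mm above the bench), fixed: probe pocket in its chamfered side, towards the stirrer's own -y (the robot's right), six vial wells behind
- rack: White plastic thermometer rack, fixed, 70 x 176 mm, 50 mm high. Origin under its middle; own y runs along the row of three places, 60 mm apart (-60, 0, +60 mm). A thermometer hangs in an 8.5 mm hole in the 8 mm thick deck, its collar on the deck 50 mm above the bench, its stem free below
- red_thermometer: red stem thermometer: head 25 mm in diameter, steel stem 6 mm in diameter; same size as the blue one; stands in the rack, to be left there
- yellow_thermometer: yellow stem thermometer: head 25 mm in diameter, steel stem 6 mm in diameter; same size as the blue one; stands in the rack, to be left there
- vial_1: glass sample vial with a black cap, 27 mm in diameter, 58 mm tall, loose in a well of the heating block, its cap standing 22 mm above the block; to be left there. Origin under its middle
- vial_3: glass sample vial with a blue cap, 27 mm in diameter, 58 mm tall, loose in a well of the heating block, its cap standing 22 mm above the block; to be left there. Origin under its middle
- vial_4: glass sample vial with a red cap, 27 mm in diameter, 58 mm tall, loose in a well of the heating block, its cap standing 22 mm above the block; to be left there. Origin under its middle
- vial_5: glass sample vial with a white cap, 27 mm in diameter, 58 mm tall, loose in a well of the heating block, its cap standing 22 mm above the block; to be left there. Origin under its middle

How it is judged:
On the way, in this order (a step that is already met when the one before it is completed fails the run):
1. the blue thermometer is fully home in the slanting pocket (distance between blue_thermometer_tip and pocket_home below 0.006 m and angle between the z axis of blue_thermometer and the z axis of probe_pocket, either way round below 0.14 rad), for 0.2 s.
2. its start button is held right down while it sits there (all of step 1 and value of joint start_button above 0.0022 m), for 0.3 s.
At the end, for the whole second after the job is handed in: The blue thermometer sits at rest in the pocket, the tip of its stem within 6 mm of its home point and its axis within 8 degrees of the bore's, and its start button is up again after it was held down (more than 2.2 of 3 mm) for at least 0.3 s (all of step 1 and value of joint start_button below 0.001 m and linear speed of blue_thermometer below 0.02 m/s); the robot touches nothing.
It fails at once if the red or the yellow thermometer is moved more than 15 mm (distance of any of red_thermometer, yellow_thermometer from where it was at the start of the episode above 0.015 m).
It fails at once if a vial in the block is moved more than 15 mm (distance of any of vial_1, vial_3, vial_4, vial_5 from where it was at the start of the episode above 0.015 m).
It also fails if it takes over 45 s, if anything falls off the work surface, if the arm or the gripper's body presses on something with over 40 N, if the wrist force passes 120 N, or if a joint passes its speed limit or range.

## Working session

There is one attempt and no reset: what is moved stays moved. The work goes in short steps, Python scripts to look and compute and a shell command to move; the robot and the scene stay as the last step left them, time stands still between calls to the robot, and variables do not carry over. Pictures are saved under pics/ and viewed, and the job is handed in when it is done.

```bash
ls; mkdir -p pics; python3 - <<'E'
from cell import robot
import cv2
print(robot.observe())
for c in ("scene","top","wrist"):
    im=robot.read_camera(c); cv2.imwrite(f"pics/{c}0.png",im[:,:,::-1])
    p=robot.camera_params(c); print(c,p)
    for l in ("blue_thermometer","probe_pocket","rack","stirrer"):
        r=robot.look_for(c,l)
        for d in r[:2]:
            import numpy as np
            print(l,round(d['score'],2),np.round(p['R'].T@(np.array(d['centre'])-p['t']),4))
E
```

```text
pics
{'time': 0.0, 'qpos': array([-1.42201138e+00,  3.42717886e-01,  1.52506221e+00, -1.83410971e-05,
        1.27539865e+00, -1.46001862e-01]), 'qvel': array([-0.0004512 , -0.00037923, -0.00067417,  0.00013139, -0.00103625,
        0.00093142]), 'joint_efforts': array([ 1.41525859e-03, -4.31232297e+01, -2.44225538e+01,  7.18342862e-02,
        5.59650629e-02, -1.44923843e-04]), 'tool_pos': array([ 0.15248546, -0.50194164,  0.24003169]), 'tool_rot': array([-3.14002088e+00, -2.13399170e-04,  2.94791990e-01]), 'contact_force': array([-0.35679554, -0.96566284, -0.61066244]), 'torque': array([-0.05358718,  0.00127859, -0.05220929]), 'opening': 0.09178961119244015}
scene {'camera_matrix': array([[447.44216065,   0.        , 322.58121677],
       [  0.        , 447.44216065, 206.17614874],
       [  0.        ,   0.        ,   1.        ]]), 'R': array([[-0.81693224, -0.57629229,  0.0225591 ],
       [-0.30443302,  0.39767165, -0.86555057],
       [ 0.48983901, -0.71396391, -0.50031319]]), 't': array([0.34717327, 0.25934037, 0.72975353])}
blue_thermometer 0.78 [ 0.4142 -0.3088  0.0782]
blu
[... 412 characters left out ...]
9882, -0.07950842],
       [ 0.07984842,  0.01456229, -0.99670064]]), 't': array([-0.05196583,  0.50306837,  0.96330253])}
blue_thermometer 0.7 [ 0.4173 -0.3117  0.0979]
probe_pocket 0.7 [0.4627 0.0093 0.1448]
rack 0.56 [ 0.4223 -0.2544  0.0481]
stirrer 0.64 [0.4486 0.0305 0.1349]
wrist {'camera_matrix': array([[358.39830707,   0.        , 314.87590179],
       [  0.        , 358.39830707, 198.61998663],
       [  0.        ,   0.        ,   1.        ]]), 'R': array([[ 2.89838798e-01, -9.57075431e-01, -3.00314920e-04],
       [-9.27621707e-01, -2.80996310e-01,  2.46087469e-01],
       [-2.35608658e-01, -7.10471175e-02, -9.69247578e-01]]), 't': array([-0.52453886, -0.03024126,  0.38942883])}
```

View pics/scene0.png

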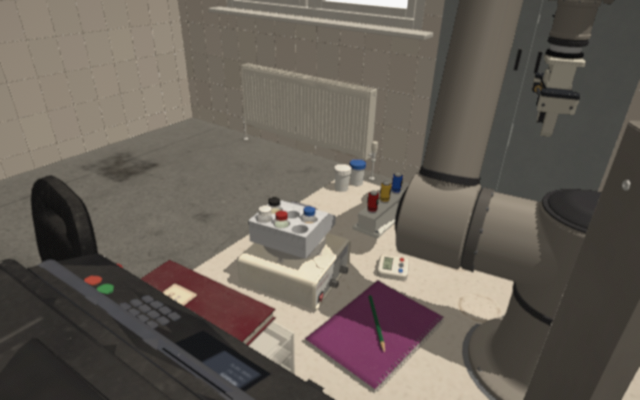

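View pics/top0.png

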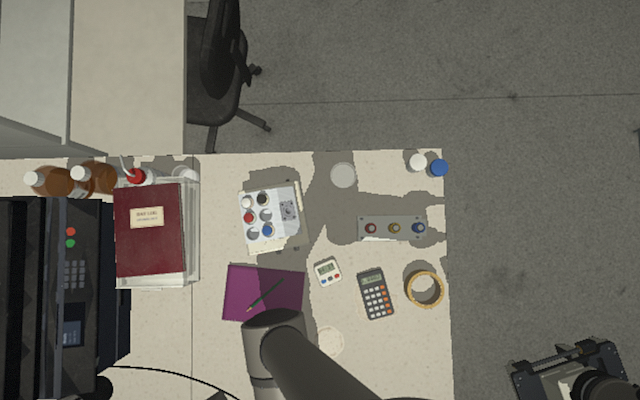

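View pics/wrist0.png

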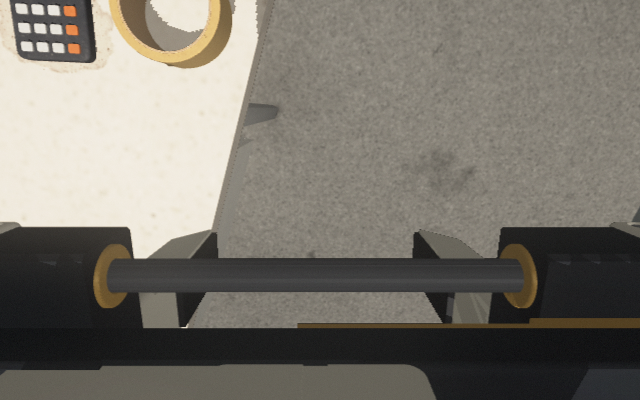

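The scene view shows the blue thermometer at (397,182), the far end of the rack, with yellow and red beside it. In the top view blue is at (418,227), red at (371,228), and the pocket flange is at (289,209). I'll zoom in.

```bash
python3 - <<'E'
import cv2,numpy as np
t=cv2.imread("pics/top0.png"); s=cv2.imread("pics/scene0.png")
a=cv2.resize(t[170:260,230:320],None,fx=6,fy=6,interpolation=cv2.INTER_CUBIC)
cv2.imwrite("pics/z1.png",a)
cv2.imwrite("pics/z2.png",cv2.resize(t[205:250,350:435],None,fx=8,fy=8,interpolation=cv2.INTER_CUBIC))
cv2.imwrite("pics/z3.png",cv2.resize(s[165:265,240:410],None,fx=4.5,fy=4.5,interpolation=cv2.INTER_CUBIC))
E
```

```text
(no output)
```

View pics/z1.png

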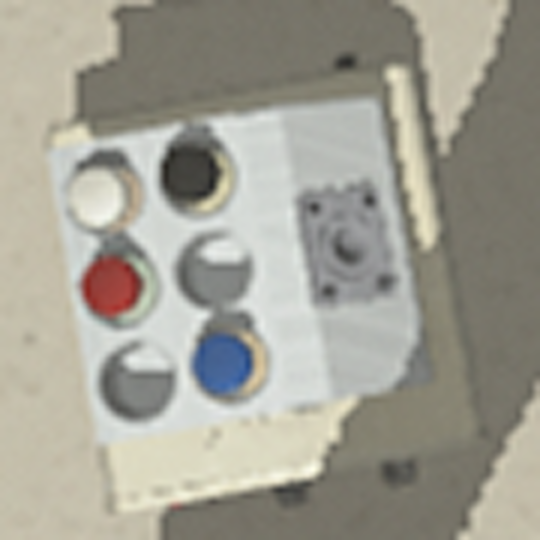

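View pics/z2.png

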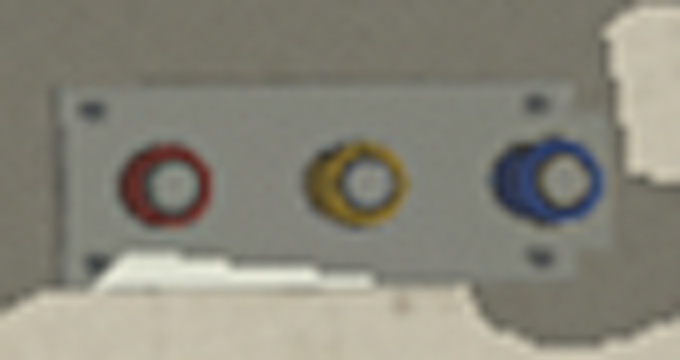

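View pics/z3.png

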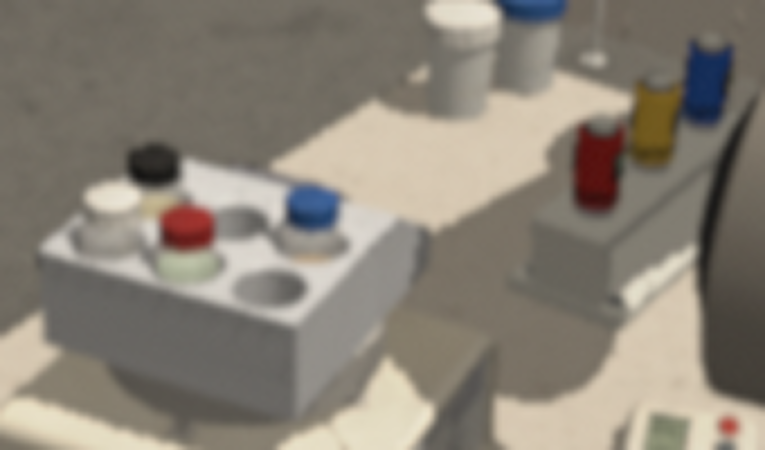

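```bash
cat > h.py <<'E'
import numpy as np,cv2
from cell import robot
from scipy.spatial.transform import Rotation as Ro
def ray(p,uv,z):
    K=p['camera_matrix'];R=np.array(p['R']);t=np.array(p['t'])
    d=R.T@np.linalg.inv(K)@np.array([uv[0],uv[1],1.]);c=-R.T@t
    return c+d*(z-c[2])/d[2]
def proj(p,X):
    K=p['camera_matrix'];x=K@(np.array(p['R'])@np.array(X)+np.array(p['t']));return x[:2]/x[2]
def pocketR(yaw):
    # z out of the mouth: 35deg from vertical towards own -y of stirrer; y level
    z=Ro.from_euler('z',yaw).apply([0,-np.sin(np.radians(35)),np.cos(np.radians(35))])
    return z
def tool():
    s=robot.observe();return np.array(s['tool_pos']),Ro.from_euler('xyz',s['tool_rot'])
def delta(pos,Rt):
    "shift cm in tool axes, rotvec deg in tool axes from the present pose"
    p,R=tool()
    return np.round(R.inv().apply(np.array(pos)-p)*100,2),np.round((R.inv()*Rt).as_rotvec(degrees=True),2)
def toolR(z,y):
    z=z/np.linalg.norm(z);y=y-z*np.dot(y,z);y/=np.linalg.norm(y)
    return Ro.from_matrix(np.column_stack([np.cross(y,z),y,z]))
E
python3 - <<'E'
from h import *
p=robot.camera_params("top")
f=lambda x,s,o:((x[0]+.5)/s-.5+o[0],(x[1]+.5)/s-.5+o[1])
for n,x in dict(blue=(564,181),yel=(370,183),red=(173,188)).items(): print(n,ray(p,f(x,8,(350,205)),.103))
print("pocket",ray(p,f((349,246),6,(230,170)),.144))
a=ray(p,f((50,148),6,(230,170)),.15);b=ray(p,f((280,114),6,(230,170)),.15);c=ray(p,f((102,442),6,(230,170)),.15)
print(a,b,c, np.degrees(np.arctan2((a-c)[1],(a-c)[0])),np.degrees(np.arctan2((a-b)[1],(a-b)[0]))-90,np.linalg.norm(a-c),np.linalg.norm(a-b))
q=robot.camera_params("scene")
print(proj(q,ray(p,f((564,181),8,(350,205)),.103)))
g=ray(p,f((564,181),8,(350,205)),.103)
print(delta([g[0],g[1],.24],toolR(np.array([0,0,-1.]),np.array([1.,0,0]))))
E
```

```text
blue [ 0.42027909 -0.31307407  0.103     ]
yel [ 0.42093644 -0.25378134  0.103     ]
red [ 0.42069644 -0.19341665  0.103     ]
pocket [0.4661749  0.00722201 0.144     ]
[0.50705764 0.12383184 0.15      ] [0.51840771 0.03302862 0.15      ] [0.39171393 0.10396221 0.15      ] 9.774100439718337 7.124808259282091 0.11704261625155186 0.09150982767094723
[397.95362427 172.94609048]
(array([ 31.12, -10.33,   0.07]), array([  0.  ,   0.  , -73.11]))
```

```bash
python3 -m creep '[[[4,-1.3,0,0,0,-9,0.1],[8,-2.6,0,0,0,-18,0.1],[12,-4,0,0,0,-27,0.1],[16,-5.3,0,0,0,-36,0.1],[20,-6.6,0,0,0,-45,0.1],[24,-8,0,0,0,-54,0.1],[28,-9.3,0,0,0,-63,0.1],[31.1,-10.3,0,0,0,-73.1,0.1]]]' 10
python3 -m creep '[[[0,0,0,0,0,0,0.1],[0,0,0,0,0,0,0.1]]]'
python3 - <<'E'
from h import *
p,R=tool();print(p,R.as_euler('xyz'),robot.observe()['qpos'])
P=robot.camera_params("wrist");im=robot.read_camera("wrist");cv2.imwrite("pics/w1.png",im[:,:,::-1])
print(proj(P,[.4203,-.3131,.103]))
print(delta([.4203,-.3131,.085],toolR(np.array([0,0,-1.]),np.array([1.,0,0]))))
E
```

```text
time: 1.55
tool_pos: [0.4219, -0.3118, 0.2409]
tool_rot: [3.141, 0.0, 1.502]
contact_force: [-0.3, -1.4, -0.5]
opening: 0.0504
time: 1.75
tool_pos: [0.4222, -0.3113, 0.2408]
tool_rot: [3.141, 0.0, 1.502]
contact_force: [-0.4, 0.2, -0.9]
opening: 0.0509
[ 0.42219092 -0.31134908  0.24075954] [3.14149674e+00 2.04838847e-04 1.50238524e+00] [-7.81533687e-01  3.41126964e-01  1.52534204e+00 -9.63675240e-05
  1.27491711e+00 -7.13094520e-01]
[312.5305521  194.54626423]
(array([-0.12, -0.12, 15.58]), array([ 0.  ,  0.02, -4.01]))
```

View pics/w1.png

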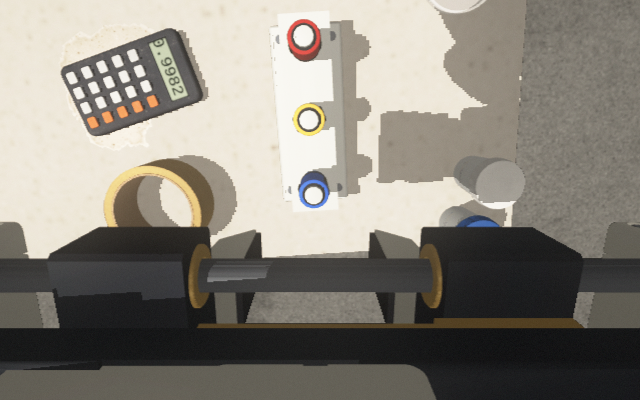

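The wrist view shows the blue button at (314,195) against a predicted (312.5,194.5), so they agree to about 1 mm. Red is at (303,38) and yellow at (309,120), both clear. I'll descend now.

```bash
python3 -m creep '[[[-0.1,-0.05,3,0,0,-2,0.1],[-0.1,-0.05,6,0,0,-4,0.1],[-0.1,-0.05,9,0,0,-4,0.1],[-0.1,-0.05,9.5,0,0,-4,0.1],[-0.1,-0.05,9.5,0,0,-4,0.1]]]'
python3 - <<'E'
from h import *
P=robot.camera_params("wrist");im=robot.read_camera("wrist");cv2.imwrite("pics/w2.png",im[:,:,::-1])
print(proj(P,[.421,-.3131,.103]))
print(delta([.421,-.3131,.077],toolR(np.array([0,0,-1.]),np.array([1.,0,0]))))
E
```

```text
time: 2.3
tool_pos: [0.4201, -0.3136, 0.1456]
tool_rot: [-3.14, -0.001, 1.568]
contact_force: [0.5, 0.0, 0.2]
opening: 0.0507
[316.35882272 231.0516556 ]
(array([0.09, 0.02, 6.97]), array([ 0.03,  0.06, -0.12]))
```

View pics/w2.png

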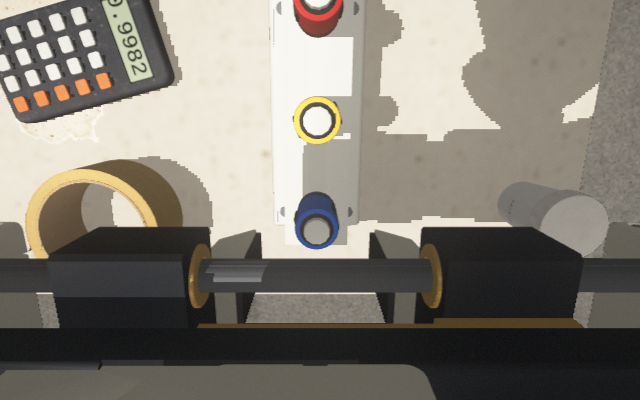

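The button is at (317,231), right on the prediction and centred between the fingers. Next I'll go down and close.

```bash
python3 -m creep '[[[0.1,0,3,0,0,0,0.1],[0.1,0,5.5,0,0,0,0.1],[0.1,0,6.9,0,0,0,0.1],[0.1,0,6.9,0,0,0,0.1],[0.1,0,6.9,0,0,0,0.1]]]'
python3 -m creep '[[[0,0,0,0,0,0,-1],[0,0,0,0,0,0,-1],[0,0,0,0,0,0,-1],[0,0,0,0,0,0,-1],[0,0,0,0,0,0,-1]]]' 20
```

```text
time: 2.85
tool_pos: [0.4215, -0.314, 0.0793]
tool_rot: [3.139, 0.003, 1.568]
contact_force: [0.4, -0.6, 0.5]
opening: 0.0509
time: 3.35
tool_pos: [0.4216, -0.3142, 0.0798]
tool_rot: [3.139, 0.003, 1.568]
contact_force: [-0.8, 1.3, 4.3]
opening: 0.0245
```

```bash
python3 -m creep '[[[0,0,-2,0,0,0,-1],[0,0,-5,0,0,0,-1],[0,0,-9,0,0,0,-1],[0,0,-13,0,0,0,-1],[0,0,-17,0,0,0,-1],[0,0,-20,0,0,0,-1],[0,0,-20,0,0,0,-1],[0,0,-20,0,0,0,-1]]]' 
python3 - <<'E'
from h import *
im=robot.read_camera("top");cv2.imwrite("pics/t3.png",im[:,:,::-1])
im=robot.read_camera("wrist");cv2.imwrite("pics/w3.png",im[:,:,::-1])
m=np.array([.4662,.0072,.144]);yaw=np.radians(8.5);z=pocketR(yaw)
Rt=toolR(-z,np.array([np.cos(yaw),np.sin(yaw),0]))
tgt=m+z*(.060+.0658)
print(z,tgt,delta(tgt,Rt))
E
```

```text
time: 4.15
tool_pos: [0.421, -0.3133, 0.2796]
tool_rot: [3.139, 0.004, 1.568]
contact_force: [1.0, -0.0, -1.8]
opening: 0.0246
[ 0.08478    -0.56727619  0.81915204] [ 0.47686532 -0.06416335  0.24704933] (array([24.89,  5.56,  3.08]), array([ 2.67, 35.  , -8.37]))
```

View pics/w3.png

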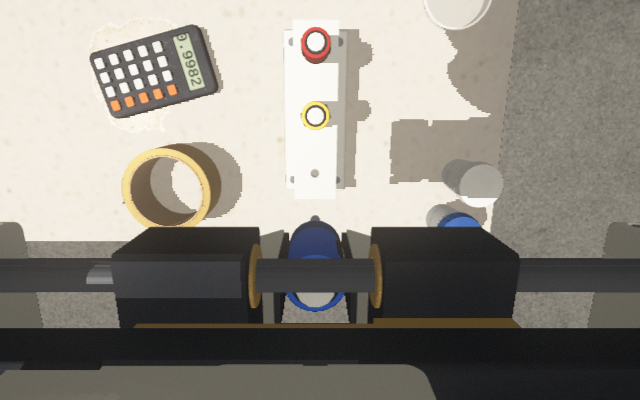

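The thermometer is held, with its stem tip visible at (315,217), and its place in the rack is empty. I'll move to the standoff and tilt.

```bash
python3 -m creep '[[[3,0.7,0,0.3,4,-1,-1],[6,1.4,0,0.7,9,-2,-1],[9,2.1,0.5,1,13,-3,-1],[12.5,2.8,1,1.3,18,-4,-1],[16,3.5,1.5,1.7,22,-5,-1],[19,4.2,2,2,27,-6,-1],[22,4.9,2.5,2.3,31,-7,-1],[24.9,5.6,3.1,2.7,35,-8.4,-1]]]'
python3 -m creep '[[[0,0,0,0,0,0,-1],[0,0,0,0,0,0,-1]]]'
cat > m.py <<'E'
import sys
from h import *
def run(n,m,yawd,out,pic=True):
    yaw=np.radians(yawd);z=pocketR(yaw);m=np.array(m)
    Rt=toolR(-z,np.array([np.cos(yaw),np.sin(yaw),0]))
    p,R=tool();P=robot.camera_params("wrist")
    if pic:
        im=robot.read_camera("wrist");cv2.imwrite(f"pics/{n}.png",im[:,:,::-1])
        print("mouth px",proj(P,m),"tip px",proj(P,p+R.apply([0,0,.0658])))
    print("tcp",p,"q",np.round(robot.observe()['qpos'],2))
    tgt=m+z*(out+.0658); print("delta to tip",out,"out",delta(tgt,Rt))
if __name__=="__main__":
    a=sys.argv; run(a[1],[float(v) for v in a[2].split(',')],float(a[3]),float(a[4]))
E
python3 m.py w4 .4662,.0072,.144 8.5 .06
```

```text
time: 5.05
tool_pos: [0.4769, -0.0628, 0.2454]
tool_rot: [-3.138, -0.615, 1.718]
contact_force: [-0.3, -0.1, -0.5]
opening: 0.0244
time: 5.25
tool_pos: [0.4764, -0.0626, 0.2438]
tool_rot: [-3.135, -0.616, 1.716]
contact_force: [-0.0, -0.5, -0.3]
opening: 0.0241
mouth px [315.60356037 197.12904649] tip px [314.33764648 219.10991705]
tcp [ 0.47639135 -0.06258393  0.24383128] q [-0.58  0.44  1.52  0.44  1.62 -0.8 ]
delta to tip 0.06 out (array([ 0.06,  0.01, -0.27]), array([-0.22, -0.25, -0.12]))
```

View pics/w4.png

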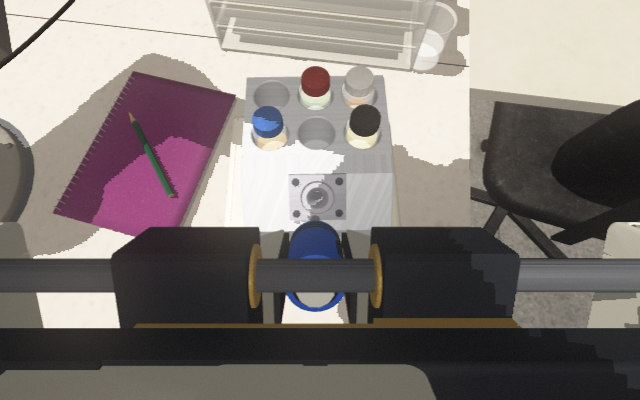

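```bash
python3 - <<'E'
import cv2
t=cv2.imread("pics/w4.png")
cv2.imwrite("pics/w4z.png",cv2.resize(t[160:235,270:365],None,fx=8,fy=8,interpolation=cv2.INTER_CUBIC))
E
```

```text
(no output)
```

View pics/w4z.png

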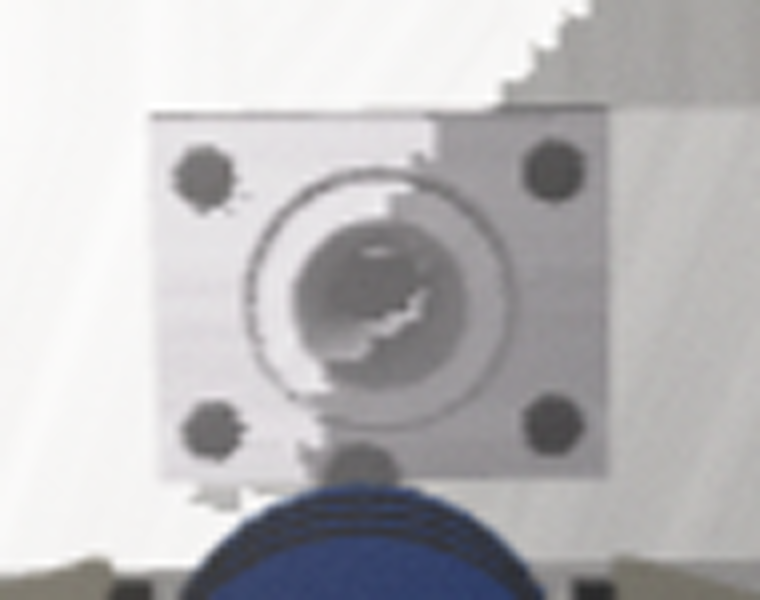

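```bash
python3 - <<'E'
from h import *
from scipy.optimize import least_squares
P=robot.camera_params("wrist")
f=lambda x:np.array([270+(x[0]+.5)/8-.5,160+(x[1]+.5)/8-.5])
c=[f(v) for v in [(151,112),(607,105),(607,478),(163,477)]]; sg=[(-1,1),(1,1),(1,-1),(-1,-1)]
ctr=f((380,299))
def res(v,zf):
    yaw=np.radians(v[2]);z=pocketR(yaw);y=np.array([np.cos(yaw),np.sin(yaw),0]);x=np.cross(y,-z)
    m=np.array([v[0],v[1],.144]);r=[]
    for s,k in zip(sg,c): r+=list(proj(P,m+y*s[0]*.022+x*s[1]*.018-z*zf)-k)
    return r+list(3*(proj(P,m)-ctr))
for zf in (0,.002,.004):
    o=least_squares(lambda v:res(v,zf),[.4662,.0072,8.5],x_scale=[.01,.01,1]);print(zf,o.x,np.round(o.fun,1))
# free z and scale
E
```

```text
0 [4.67722626e-01 7.23346984e-03 9.02956413e+00] [-0.7  0.4  0.6  0.6  0.2 -0.3 -0.8  0.4  0.2 -0.4]
0.002 [4.67749414e-01 7.08009292e-03 9.01345648e+00] [-0.5  0.1  0.4  0.4 -0.1 -0.9 -0.7 -0.2  0.2  0.2]
0.004 [4.67775442e-01 6.92980080e-03 8.99601866e+00] [-0.3 -0.2  0.2  0.1 -0.3 -1.5 -0.5 -0.8  0.3  0.7]
```

The mouth shows at (317.1,196.9), about 1 mm off the prediction. The refined mouth position is (0.4675, 0.0072, 0.144) with a yaw of 9°. Next I'll approach to 15 mm out.

```bash
python3 m.py w5 .4673,.0072,.144 9 .012
```

```text
mouth px [316.58727864 196.77828051] tip px [314.33946127 219.11714327]
tcp [ 0.47662249 -0.06311524  0.24449744] q [-0.58  0.44  1.52  0.44  1.62 -0.8 ]
delta to tip 0.012 out (array([0.02, 0.16, 4.58]), array([ 0.13, -0.21, -0.51]))
```

```bash
python3 -m creep '[[[0,0.16,1.5,0,-0.1,-0.5,-1],[0,0.16,3,0.1,-0.2,-0.5,-1],[0,0.16,4,0.1,-0.2,-0.5,-1],[0,0.16,4.6,0.1,-0.2,-0.5,-1],[0,0.16,4.6,0.1,-0.2,-0.5,-1],[0,0.16,4.6,0.1,-0.2,-0.5,-1]]]'
python3 m.py w5 .4673,.0072,.144 9 0
python3 - <<'E'
import cv2
t=cv2.imread("pics/w5.png")
cv2.imwrite("pics/w5z.png",cv2.resize(t[160:250,270:365],None,fx=6,fy=6,interpolation=cv2.INTER_CUBIC))
E
```

```text
time: 5.95
tool_pos: [0.4745, -0.0373, 0.2078]
tool_rot: [3.14, -0.61, 1.728]
contact_force: [-0.2, 0.2, -0.6]
opening: 0.0243
mouth px [313.90872483 212.7627139 ] tip px [314.32892667 219.11957388]
tcp [ 0.47454961 -0.03734434  0.20781286] q [-0.54  0.46  1.6   0.46  1.51 -0.82]
delta to tip 0.0 out (array([ 0.04, -0.03,  1.24]), array([ 0.08,  0.03, -0.  ]))
```

View pics/w5z.png

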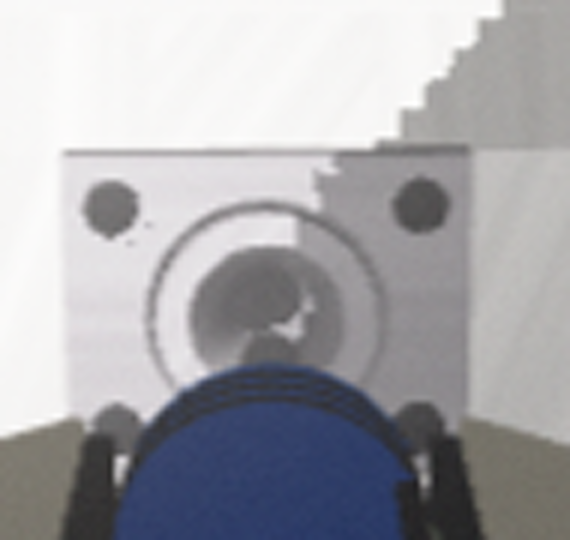

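The rim centre is at (267,317) in the zoom and the stem is centred at x=268, so alignment is good. I'll start inserting and check the force.

```bash
python3 -m creep '[[[0.04,0,0.8,0,0,0,-1],[0.04,0,1.6,0,0,0,-1],[0.04,0,2.4,0,0,0,-1],[0.04,0,2.4,0,0,0,-1],[0.04,0,2.4,0,0,0,-1]]]'
python3 m.py w6 .4673,.0072,.144 9 -.036
```

```text
time: 6.5
tool_pos: [0.4724, -0.0232, 0.1883]
tool_rot: [3.141, -0.611, 1.728]
contact_force: [0.2, -0.2, -0.4]
opening: 0.0247
mouth px [313.80992724 225.40188135] tip px [314.35168407 219.09733676]
tcp [ 0.47237436 -0.02323457  0.18825233] q [-0.52  0.47  1.64  0.47  1.45 -0.83]
delta to tip -0.036 out (array([-0.  , -0.04,  2.44]), array([0.07, 0.03, 0.01]))
```

No contact 11 mm into the pocket. I'll continue.

```bash
python3 -m creep '[[[0,0,0.5,0,0,0,-1],[0,0,1,0,0,0,-1],[0,0,1.5,0,0,0,-1],[0,0,1.9,0,0,0,-1],[0,0,1.9,0,0,0,-1],[0,0,1.9,0,0,0,-1]]]'
python3 m.py w7 .4673,.0072,.144 9 -.036
```

```text
time: 7.15
tool_pos: [0.4709, -0.0126, 0.1728]
tool_rot: [3.14, -0.61, 1.728]
contact_force: [0.0, -0.8, 0.5]
opening: 0.0245
mouth px [313.38189334 236.55976365] tip px [314.33206925 219.0939581 ]
tcp [ 0.4708604  -0.01261575  0.1728294 ] q [-0.5   0.48  1.67  0.48  1.41 -0.84]
delta to tip -0.036 out (array([-0.  , -0.05,  0.55]), array([0.08, 0.04, 0.02]))
```

```bash
python3 -m creep '[[[0,0,0.3,0,0,0,-1],[0,0,0.5,0,0,0,-1],[0,0,0.7,0,0,0,-1],[0,0,0.7,0,0,0,-1]]]'
python3 m.py w8 .4673,.0072,.144 9 -.036
```

```text
time: 7.6
tool_pos: [0.4706, -0.0099, 0.1687]
tool_rot: [3.138, -0.608, 1.73]
contact_force: [-3.4, -8.6, 13.8]
opening: 0.0246
mouth px [312.85524966 239.53999497] tip px [314.3299858  219.11479405]
tcp [ 0.47064522 -0.00991269  0.16873186] q [-0.5   0.49  1.68  0.48  1.39 -0.84]
delta to tip -0.036 out (array([ 0.01, -0.06,  0.04]), array([0.16, 0.14, 0.08]))
```

View pics/w8.png

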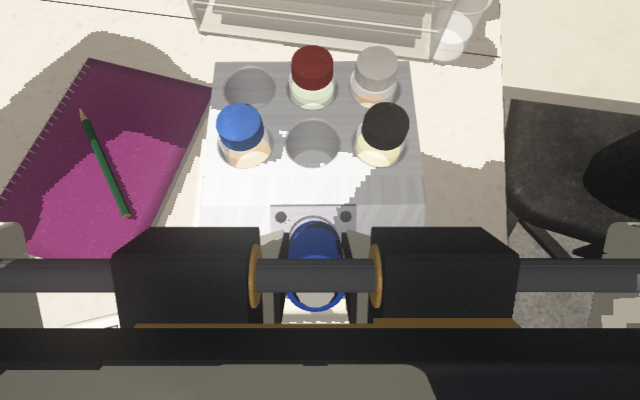

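About 16 N along the axis at the expected depth, so the collar is on the rim. Next I'll release and back off.

```bash
python3 -m creep '[[[0,0,-0.05,0,0,0,0.1],[0,0,-0.05,0,0,0,0.1],[0,0,-0.05,0,0,0,0.1]]]'
python3 -m creep '[[[0,0,-1,0,0,0,0.1],[0,0,-3,0,0,0,0.1],[0,0,-5,0,0,0,0.1],[0,0,-7,0,0,0,0.1],[0,0,-7,0,0,0,0.1]]]'
python3 - <<'E'
from h import *
P=robot.camera_params("wrist");p,R=tool()
yaw=np.radians(9);z=pocketR(yaw);m=np.array([.4673,.0072,.144])
print(p,"pred button px",proj(P,m+z*.053),proj(P,np.array([.4675,.0072,.144])+z*.053))
for c in("wrist","scene","top"):
    im=robot.read_camera(c);cv2.imwrite(f"pics/{c}9.png",im[:,:,::-1])
    print(c,[proj(robot.camera_params(c),m+z*k) for k in(0,.053)])
Rt=toolR(-z,np.array([np.cos(yaw),np.sin(yaw),0]))
print("to 10mm above button",delta(m+z*(.053+.014+.010),Rt))
E
```

```text
time: 7.95
tool_pos: [0.4706, -0.01, 0.169]
tool_rot: [3.138, -0.609, 1.73]
contact_force: [0.3, -0.2, -0.1]
opening: 0.0437
time: 8.45
tool_pos: [0.4779, -0.0512, 0.2281]
tool_rot: [3.134, -0.606, 1.731]
contact_force: [0.4, -0.2, -0.3]
opening: 0.0504
[ 0.47786376 -0.05115783  0.22812097] pred button px [311.47772276 226.5287048 ] [311.82501598 226.58151403]
wrist [array([312.71561154, 203.27630938]), array([312.58180504, 227.81345314])]
scene [array([304.57125878, 203.79179584]), array([311.90448437, 177.98645473])]
top [array([287.75229721, 210.10750008]), array([299.15653888, 206.74228455])]
to 10mm above button (array([-0.02, -0.01,  2.28]), array([0.1 , 0.08, 0.05]))
```

View pics/wrist9.png

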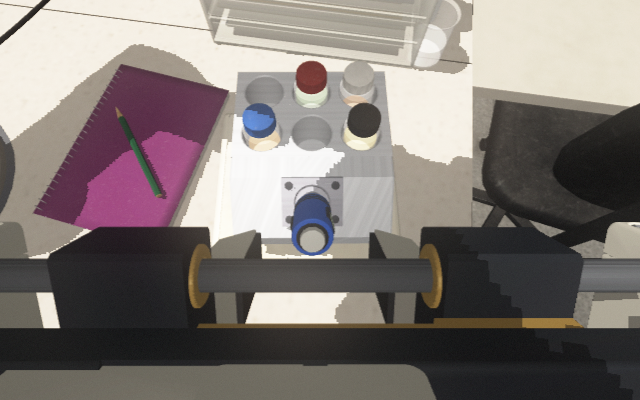

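```bash
python3 - <<'E'
import cv2
t=cv2.imread("pics/wrist9.png");s=cv2.imread("pics/scene9.png");u=cv2.imread("pics/top9.png")
cv2.imwrite("pics/a.png",cv2.resize(t[165:265,260:370],None,fx=6,fy=6,interpolation=cv2.INTER_CUBIC))
a=cv2.resize(s[155:225,270:340],None,fx=5.5,fy=5.5,interpolation=cv2.INTER_CUBIC)
b=cv2.resize(u[175:245,250:320],None,fx=5.5,fy=5.5,interpolation=cv2.INTER_CUBIC)
cv2.imwrite("pics/b.png",cv2.hconcat([a,b]))
E
```

```text
(no output)
```

View pics/a.png

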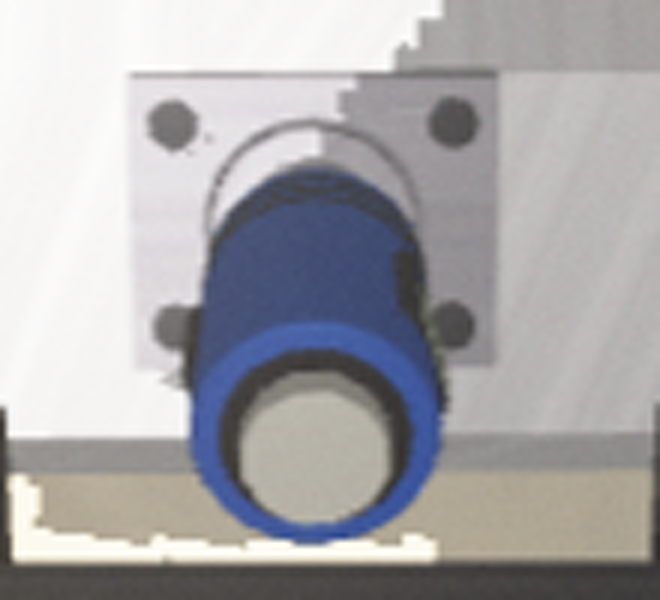

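View pics/b.png

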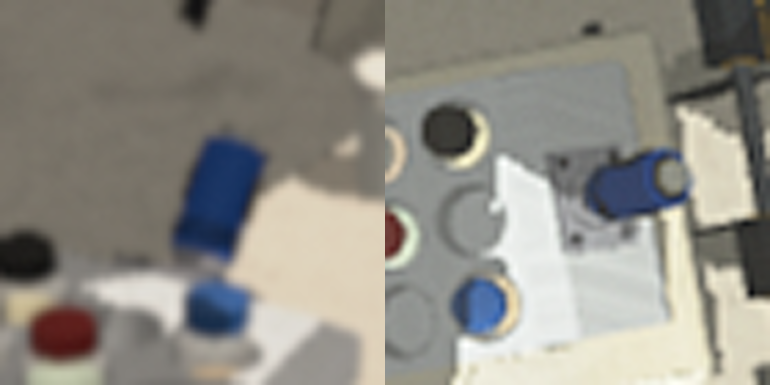

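The head has settled about 5° downhill: the button is at (312,239), against (312.6,228) if it were flat. That matches the 2.6 mm bore clearance and is within the 8° limit. Pressing should push it flat. I'll close the fingers, then approach to 10 mm above the button.

```bash
python3 -m creep '[[[-0.3,0,0,0,0,0,-1],[-0.3,0,0.5,0,0,0,-1],[-0.3,0,1,0,0,0,-1],[-0.3,0,1,0,0,0,-1],[-0.3,0,1,0,0,0,-1],[-0.3,0,1,0,0,0,-1]]]'
cat > b.py <<'E'
from h import *
import sys
P=robot.camera_params("wrist");p,R=tool()
yaw=np.radians(9);z=pocketR(yaw);m=np.array([.4673,.0072,.144])
im=robot.read_camera("wrist");cv2.imwrite(f"pics/{sys.argv[1]}.png",cv2.resize(im[165:295,230:400,::-1],None,fx=4,fy=4,interpolation=cv2.INTER_CUBIC))
x=R.as_matrix()[:,0]
for lean in (0,3,4,5,6):
    a=np.radians(lean);zz=np.cos(a)*z-np.sin(a)*x;o=m-x*.036*0
    # pivot: lower edge of collar/rim
    bt=m-x*.0018*(lean/5)+zz*(.053)+z*.011*np.sin(a); print(lean,proj(P,bt))
Rt=toolR(-z,np.array([np.cos(yaw),np.sin(yaw),0]))
print("tip height over flat button, lateral:",(R.inv().apply(p-(m+z*.067))*1000).round(1), delta(p,Rt)[1], robot.observe()['contact_force'])
E
python3 b.py w10
```

```text
time: 9.2
tool_pos: [0.4759, -0.0459, 0.216]
tool_rot: [3.139, -0.609, 1.729]
contact_force: [-0.5, -0.4, -0.1]
opening: 0.0072
0 [313.80989653 230.3685193 ]
3 [313.82053051 237.53444748]
4 [313.82411735 239.89127857]
5 [313.82772245 242.23043869]
6 [313.83134412 244.55089545]
tip height over flat button, lateral: [ -2.8   0.2 -22.8] [0.12 0.1  0.06] [-0.05763957  0.35718338  0.46853064]
```

View pics/w10.png

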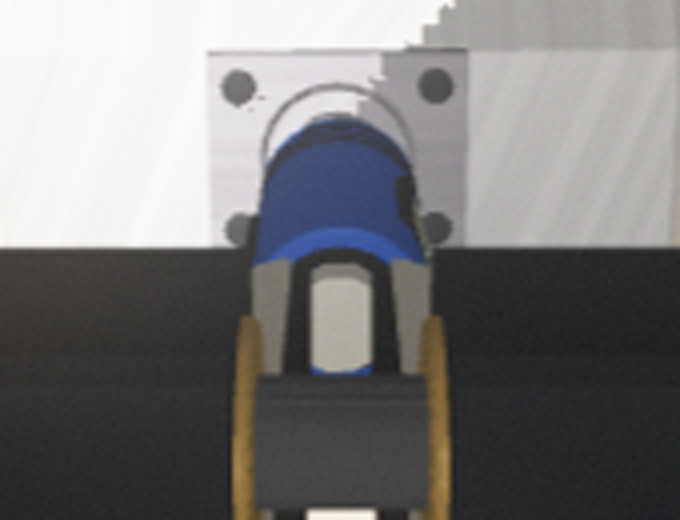

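```bash
python3 -m creep '[[[0,0,0.5,0,0,0,-1],[0,0,1,0,0,0,-1],[0,0,1.5,0,0,0,-1],[0,0,1.5,0,0,0,-1],[0,0,1.5,0,0,0,-1]]]'
python3 b.py w11
```

```text
time: 9.75
tool_pos: [0.4745, -0.0374, 0.2036]
tool_rot: [3.139, -0.609, 1.729]
contact_force: [0.7, -0.0, -1.1]
opening: 0.0006
0 [313.76210395 240.62025385]
3 [313.77377112 248.35290508]
4 [313.77772434 250.89341784]
5 [313.78170637 253.41343495]
6 [313.78571522 255.91180289]
tip height over flat button, lateral: [-2.8  0.2 -7.7] [0.11 0.1  0.06] [0.60566112 0.11405975 0.15972608]
```

View pics/w11.png

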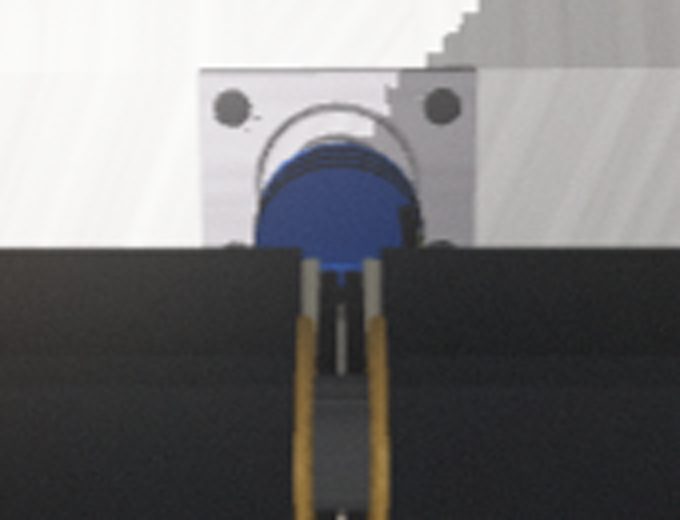

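```bash
python3 -m creep '[[[0,0,0.4,0,0,0,-1],[0,0,0.7,0,0,0,-1],[0,0,0.9,0,0,0,-1],[0,0,0.9,0,0,0,-1]]]'; python3 b.py w12|tail -1
```

```text
time: 10.2
tool_pos: [0.474, -0.0324, 0.1965]
tool_rot: [3.138, -0.609, 1.729]
contact_force: [0.2, -2.3, 3.2]
opening: 0.0005
tip height over flat button, lateral: [-2.8  0.4  1. ] [0.14 0.11 0.08] [ 0.66858754 -1.58274818  3.19295355]
```

```bash
python3 -m creep '[[[0,0,0.15,0,0,0,-1],[0,0,0.3,0,0,0,-1],[0,0,0.3,0,0,0,-1]]]'; python3 b.py w13|tail -1
```

```text
time: 10.55
tool_pos: [0.475, -0.0318, 0.1957]
tool_rot: [3.134, -0.607, 1.731]
contact_force: [1.3, -6.8, 14.0]
opening: 0.0007
tip height over flat button, lateral: [-2.9  1.5  1.9] [0.34 0.24 0.16] [ 0.17795511 -5.80093628 12.73021694]
```

View pics/w13.png

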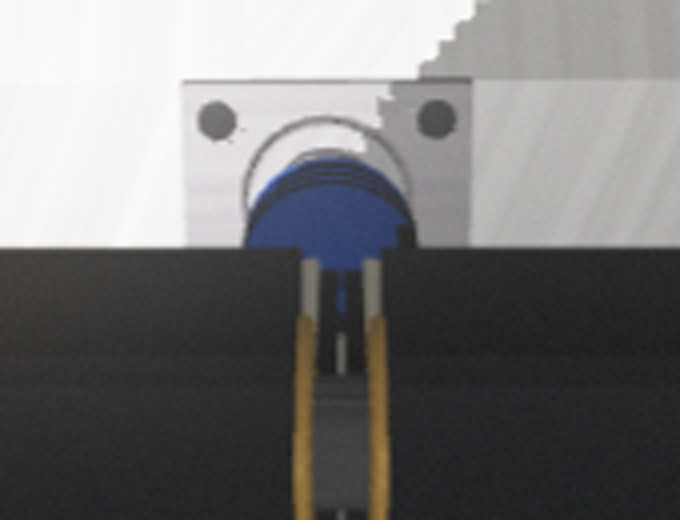

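The axial force is about 14 N, well above the 3.5 N needed for a full press, and the fingers have stopped. I'll hold.

```bash
python3 -m creep '[[[0,-0.1,0,0,0,0,-1],[0,-0.1,0,0,0,0,-1],[0,-0.1,0,0,0,0,-1],[0,-0.1,0,0,0,0,-1],[0,-0.1,0,0,0,0,-1],[0,-0.1,0,0,0,0,-1],[0,-0.1,0,0,0,0,-1],[0,-0.1,0,0,0,0,-1]]]'; python3 b.py w14|tail -1
```

```text
time: 11.4
tool_pos: [0.4744, -0.0322, 0.1961]
tool_rot: [3.132, -0.606, 1.732]
contact_force: [-0.2, -2.7, 6.7]
opening: 0.0007
tip height over flat button, lateral: [-2.9  0.8  1.4] [0.4  0.27 0.18] [ 0.97492732 -2.90233312  8.03563639]
```

```bash
python3 -m creep '[[[0,0,0.1,0,0,0,-1],[0,0,0.15,0,0,0,-1],[0,0,0.15,0,0,0,-1],[0,0,0.15,0,0,0,-1],[0,0,0.15,0,0,0,-1],[0,0,0.15,0,0,0,-1]]]'; python3 b.py w15|tail -1
python3 -m creep '[[[0,0,-0.3,0,0,0,-1],[0,0,-1,0,0,0,-1],[0,0,-3,0,0,0,-1],[0,0,-6,0,0,0,-1],[0,0,-9,0,0,0,-1],[0,0,-12,0,0,0,-1],[0,0,-12,0,0,0,-1]]]'
python3 - <<'E'
from h import *
P=robot.camera_params("wrist")
yaw=np.radians(9);z=pocketR(yaw);m=np.array([.4673,.0072,.144])
p,R=tool();x=np.cross([np.cos(yaw),np.sin(yaw),0],-z)
for l in(0,5,8):
    a=np.radians(l);zz=np.cos(a)*z-np.sin(a)*x
    print(l,proj(P,m-x*.0018*l/5+zz*.053+z*.011*np.sin(a)))
im=robot.read_camera("wrist");cv2.imwrite("pics/w16.png",im[:,:,::-1])
cv2.imwrite("pics/w16z.png",cv2.resize(im[150:260,260:370,::-1],None,fx=5,fy=5,interpolation=cv2.INTER_CUBIC))
s=robot.read_camera("scene")[155:225,270:340,::-1];u=robot.read_camera("top")[170:260,240:440,::-1]
cv2.imwrite("pics/b16.png",cv2.resize(u,None,fx=4,fy=4,interpolation=cv2.INTER_CUBIC))
E
```

```text
time: 12.05
tool_pos: [0.4749, -0.0319, 0.1958]
tool_rot: [3.13, -0.605, 1.733]
contact_force: [0.1, -5.0, 12.1]
opening: 0.0004
tip height over flat button, lateral: [-2.9  1.4  1.7] [0.52 0.34 0.22] [ 0.31376853 -5.0616273  10.44594948]
time: 12.8
tool_pos: [0.4855, -0.1016, 0.2966]
tool_rot: [3.126, -0.601, 1.733]
contact_force: [0.0, -1.3, -0.4]
opening: 0.0007
0 [311.06839954 187.95491923]
5 [311.06223729 195.99283291]
8 [311.05796796 200.70991867]
```

View pics/w16z.png

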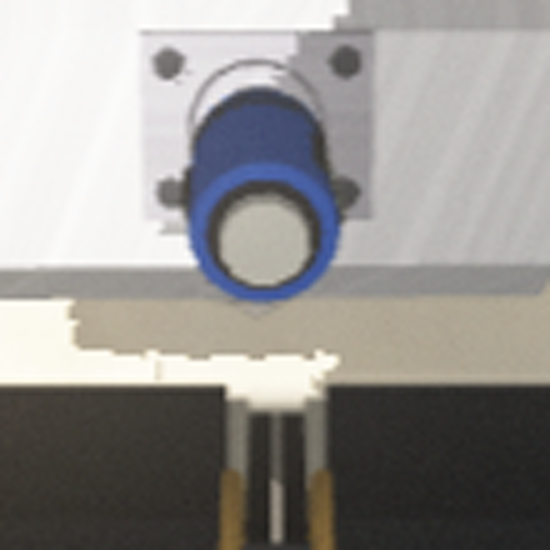

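View pics/b16.png

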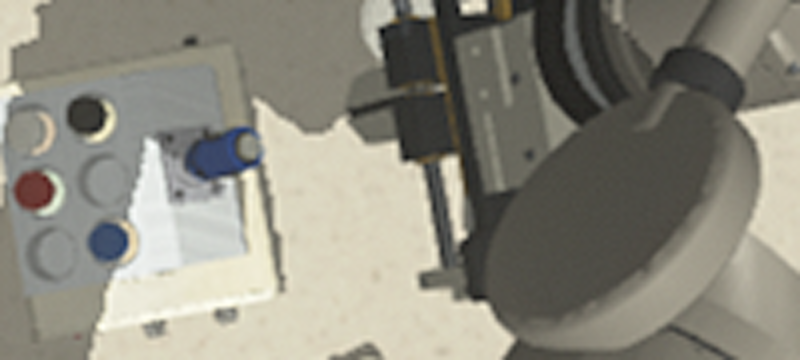

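```bash
python3 -m creep '[[[0,0,0,0,0,0,-1],[0,0,0,0,0,0,-1],[0,0,0,0,0,0,-1],[0,0,0,0,0,0,-1],[0,0,0,0,0,0,-1]]]'
python3 - <<'E'
from h import *
from scipy.optimize import least_squares
P=robot.camera_params("wrist");T=robot.camera_params("top")
a=robot.read_camera("wrist");cv2.imwrite("pics/w17z.png",cv2.resize(a[150:260,260:370,::-1],None,fx=5,fy=5,interpolation=cv2.INTER_CUBIC))
b=cv2.imread("pics/w16.png")[:,:,::-1]
print("diff",np.abs(a[160:215,290:335].astype(int)-b[160:215,290:335]).mean())
yaw=np.radians(9);z=pocketR(yaw);y=np.array([np.cos(yaw),np.sin(yaw),0]);x=np.cross(y,-z);m=np.array([.4673,.0072,.144])
# button and head-top centres in wrist, button in top: lean with d free
def f(px,s,o):return np.array([o[0]+(px[0]+.5)/s-.5,o[1]+(px[1]+.5)/s-.5])
print("flange ctr pred",proj(P,m),"bolts",f((258,126.5),5,(260,150)))
bw=f((267,242),5,(260,150));bt=f((246,147),4,(240,170))
def r(v): 
    X=m+z*v[2]+x*v[0]+y*v[1];return np.r_[proj(P,X)-bw,1.0*(proj(T,X)-bt)]
o=least_squares(r,[0,0,.053],x_scale=.01);print("button rel. mouth (x,y,z mm)",o.x*1000,o.fun)
E
```

```text
time: 13.45
tool_pos: [0.484, -0.0989, 0.2934]
tool_rot: [3.132, -0.606, 1.731]
contact_force: [-0.1, 0.5, 0.5]
opening: 0.0006
diff 28.19245791245791
flange ctr pred [313.08807037 177.665399  ] bolts [311.2 174.9]
button rel. mouth (x,y,z mm) [-6.28657525 -0.14339949 51.61051809] [ 0.07735531 -0.01687979  0.08324603  0.20889346]
```

View pics/w17z.png

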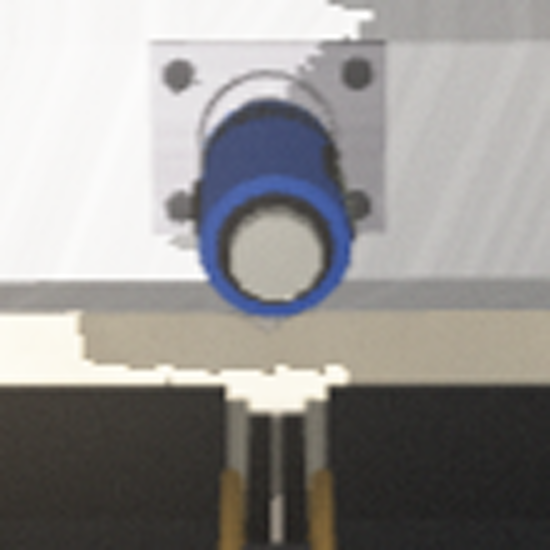

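```bash
python3 - <<'E'
from h import *
from scipy.optimize import least_squares
P=robot.camera_params("wrist");T=robot.camera_params("top")
a=robot.read_camera("wrist");u=robot.read_camera("top")
yaw=np.radians(9);z=pocketR(yaw);y=np.array([np.cos(yaw),np.sin(yaw),0]);x=np.cross(y,-z);m=np.array([.4673,.0072,.144])
def f(px,s,o):return np.array([o[0]+(px[0]+.5)/s-.5,o[1]+(px[1]+.5)/s-.5])
b=cv2.imread("pics/w17z.png")
print("still:",np.abs(cv2.resize(a[150:260,260:370,::-1],None,fx=5,fy=5,interpolation=cv2.INTER_CUBIC).astype(int)-b).mean())
print("mouth pred",proj(P,m),"flange ctr",f((268,140),5,(260,150)))
bw=f((277,253),5,(260,150));bt=f((246,147),4,(240,170))
def r(v):
    X=m+z*v[2]+x*v[0]+y*v[1];return np.r_[proj(P,X)-bw,proj(T,X)-bt]
o=least_squares(r,[0,0,.053],x_scale=.01);print(o.x*1000,o.fun)
E
```

```text
still: 1.3143889807162534
mouth pred [313.06400485 177.61861786] flange ctr [313.2 177.6]
[-9.70848021  1.38550565 45.74524797] [-0.08707911  0.01832548 -0.09028105 -0.23214284]
```

```bash
python3 - <<'E'
from h import *
P=robot.camera_params("wrist");T=robot.camera_params("top");S=robot.camera_params("scene")
a=robot.read_camera("wrist");u=robot.read_camera("top");s=robot.read_camera("scene")
yaw=np.radians(9);z=pocketR(yaw);y=np.array([np.cos(yaw),np.sin(yaw),0]);x=np.cross(y,-z);m=np.array([.4673,.0072,.144])
for l,h in((0,.053),(4,.0535),(6,.0535),(8,.0535),(6,.048),(6,.06)):
    X=m+z*h-x*(.0018*l/5+.053*np.sin(np.radians(l)))
    print(l,h,"wrist",proj(P,X).round(1),"top",proj(T,X).round(1),"scene",proj(S,X).round(1))
A=cv2.resize(a[180:230,285:345,::-1],None,fx=10,fy=10,interpolation=cv2.INTER_CUBIC)
for g in range(0,60,10): cv2.putText(A,str(285+g),(g*10,12),0,.4,(0,0,255));cv2.line(A,(g*10+5,0),(g*10+5,499),(0,0,255),1)
for g in range(0,50,10): cv2.putText(A,str(180+g),(0,g*10+12),0,.4,(0,0,255));cv2.line(A,(0,g*10+5),(599,g*10+5),(0,0,255),1)
cv2.imwrite("pics/A.png",A)
def grid(im,x0,y0,w,h,k):
    A=cv2.resize(im[y0:y0+h,x0:x0+w,::-1],None,fx=k,fy=k,interpolation=cv2.INTER_CUBIC)
    for g in range(0,w,5): cv2.putText(A,str(x0+g),(g*k,10),0,.35,(0,0,255));cv2.line(A,(g*k+k//2,0),(g*k+k//2,h*k),(0,0,255),1)
    for g in range(0,h,5): cv2.putText(A,str(y0+g),(0,g*k+10),0,.35,(0,0,255));cv2.line(A,(0,g*k+k//2),(w*k,g*k+k//2),(0,0,255),1)
    return A
cv2.imwrite("pics/B.png",cv2.hconcat([grid(u,280,190,30,32,13),grid(s,295,172,30,32,13)]))
E
```

```text
0 0.053 wrist [313.2 190.6] top [299.2 206.7] scene [311.9 178. ]
4 0.0535 wrist [313.2 197. ] top [301.2 206.5] scene [312.9 178.2]
6 0.0535 wrist [313.2 200.2] top [302.2 206.3] scene [313.4 178.5]
8 0.0535 wrist [313.2 203.3] top [303.1 206.2] scene [313.9 178.7]
6 0.048 wrist [313.2 198.5] top [300.9 206.7] scene [312.7 181.1]
6 0.06 wrist [313.3 202.3] top [303.6 205.9] scene [314.3 175.4]
```

View pics/A.png

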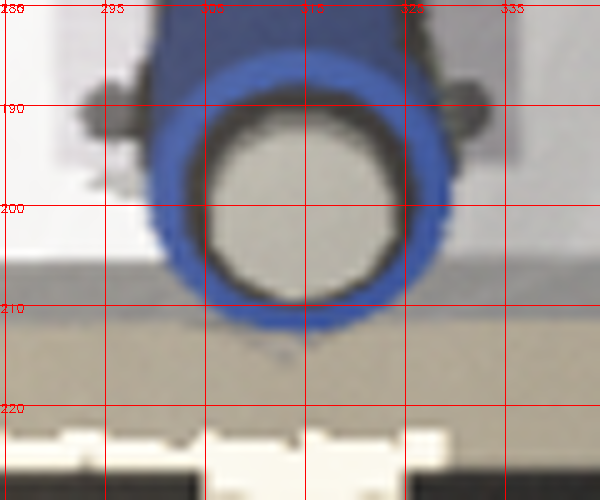

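View pics/B.png

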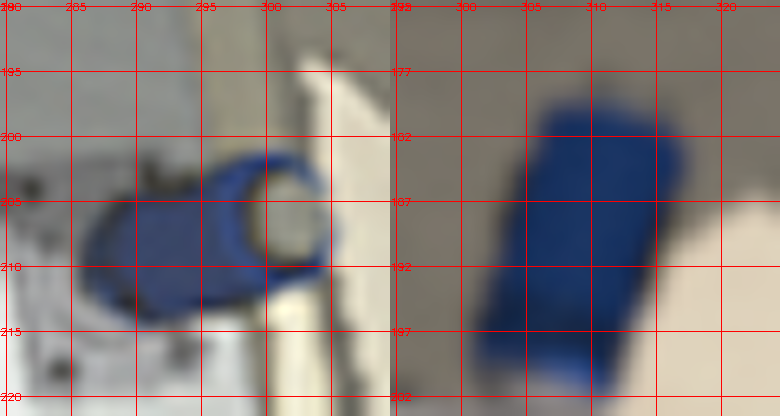

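```bash
python3 - <<'E'
from cell import robot
import numpy as np
o=robot.observe();print(o['time'],o['contact_force'],np.abs(o['qvel']).max())
print(robot.hand_in())
E
```

```text
13.75 [ 0.41234447 -0.48485667 -0.51216077] 0.0012802057705992972
the job is handed in; nothing more can be done
None
```

I put the blue thermometer into the slanting pocket, held its start button down for over a second, and handed the job in at 13.75 s. `hand_in()` gives no verdict, so the result rests on my own measurements.

- **Seating:** the collar met the rim with about 16 N along the axis, within 0.4 mm of the expected full depth.
- **Button press:** I pressed with the closed fingers from about 10.2 to 12.1 s. The force was 7–15 N, against 3.5 N for right down. I could not read the button's travel directly; I take it as right down because the force rose steeply after about 4 N.
- **After release:** the hand is well clear and at rest, reading under 1 N, and two pictures in a row showed no movement. I did not measure the button coming back up.
- **Lean:** once let go, the thermometer leaned a few degrees downhill in the loose bore. The wrist picture gives about 6° and the top picture about 4.6°, both inside the 8° limit. A fit combining the two views gave a much larger sideways shift (9.7 mm) and disagreed with them. I set it aside because the views are poorly placed for it, and the bore's clearance should not allow more than about 5.7°.
- **Other things:** the vials look undisturbed. The red and yellow thermometers were clear of the fingers when I took the blue one and still in place in the picture just after. The arm hid the rack in the last views, so I have no final picture of them.

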